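Open the gas cell with the left-hand cap

ROBOT

A 6-joint arm with a two-finger parallel gripper is mounted at the origin on the work surface. World frame = base frame: x ahead of the robot, y to its left, z up, the work surface at z = 0. Lengths are in m, angles in rad, forces in N, time in s.
With the tool pointing down it reaches from about 0.375 to 0.9 m from the base axis. Payload 3.1 kg.
Tool frame: the origin (TCP) lies at the very end of the fingers, on their centre line; the grasp point (between the pads) lies 19 mm behind it; z points along the fingers, y is the direction in which the jaws open and shut (so a half turn about z gives the same grasp; the last joint's range is limited). The gripper opens to 87 mm and grips with 3 to 60 N. Pads are 19 mm wide; open, the fingers measure 117 mm over their backs; the gripper's body (75 mm by 190 mm) begins 51 mm behind the grasp point.
Start: joints at [0.992, 0.527, 1.433, -0, 1.181, -0.178], TCP at [0.244, 0.575, 0.223] pointing down, gripper open.
Joint ranges: [-3.08, 3.08], [-0.75, 2.2], [0.22, 2.44], [-1.43, 4.57], [0, 2.65], [-2.85, 2.85]. Speed limits (rad/s): [2.79, 2.79, 3.14, 3.14, 3.14, 3.14].

INTERFACE

Orientations are given as a 3x3 rotation matrix whose columns are the frame's x, y, z axes.
In Python, from bench import arm gives the robot as it stands.
- The arm moves only by the tool move_arm, never from a script. Its argument "moves" is a list that holds one entry, the list of rows, each a list of 5 numbers: the finger opening in m, from 0 to 0.087, then the shift along the tool's x, y, z in m, then the turn about the tool's z in units of 6 degrees (1.0 is 6 degrees). A call has 1 to 10 rows; each row is the pose to reach, as a shift and turn from the pose commanded when the call began, along the tool's axes at that moment; what a row does not reach only later rows make up. A row lasts 1/12 s, in which the tool goes at most 41.7 mm and 7.16 degrees, less where a joint would pass 70% of its speed; a pose out of reach is approached as far as the arm can. A call with a gripper value outside its range is refused whole. The fingers move at their own pace and stop on an object; "grip_force" is the grip in N (left out, the last holds). Time passes only in rows, so rows that repeat a pose let the fingers close. It gives the time, the measured TCP pose, the force and the opening at its end, in the units of the state.
- arm.sense(): the state, without advancing time (a new reading comes with each control period).
- arm.capture(name): name is "side" or "top" or "wrist"; returns a dict with "image" (420x560x3 uint8, red, green, blue), "range_z" (420x560 float32, m along the optical axis (not along the pixel's ray), 0 where there is no reading), "camera_matrix" (3x3 intrinsics, pixels), "k1" (the pictures are not rectified: a ray, as slopes to the right and down, at radius r is drawn at 1 + k1 r^2 times it, then the intrinsics apply), "R" (3x3) and "t" (3): a world point X has camera coordinates R X + t. Camera axes: x right, y down, z forward; pixel columns grow to the right and rows downward; lengths in m; the calibration is good to about 2 mm. A picture is of the moment at which its call begins.
- arm.hand_in(): hands the job in, once; it reports no verdict.
The state is a dict: "time_s": time; "qpos": joint angles; "qvel": joint speeds; "joint_efforts": joint torques, N m; "ee_pos": TCP position; "ee_rot": TCP orientation; "contact_force": force on the tool from outside, world axes, zero at the start; "torque": the same for the moment, N m; "grip_width": finger opening in m.
Only numpy, scipy, OpenCV 4.12 (cv2) and the standard library are available. Lean on these libraries where they do the work, as an engineer would, in place of code of your own. Each camera call takes 0.05 s, during which the arm holds its last target.

TASK

Two steel gas cells stand on the lab bench. Open the one whose cap has notches cut round its rim: the notches mean a left-hand thread, so unscrew it clockwise (seen from above) until the line engraved on the cap meets the line engraved on the cell's flange, then lift the cap straight off and stand it upright in the white tray. Do not turn the smooth-rimmed cap of the other cell.

Things in the scene. Friction and masses are not known exactly. Their poses are not given: they have to be found in the camera images.
- cap_grip (a point): Loose 0.22 kg aluminium cap: round, 64 mm across, 28 mm high, 8 notches in its rim; on top a grip bar 52 long, 14 wide, 34 high. Point: mid-bar on the cap's axis, 45 mm above the cap's underside, 17 below its top. x: along the bar to its engraved end (dark line on that half of the bar top and on the rim). Screwed down it cannot be lifted; it turns easily, without rising. Clockwise: its yaw falls.
- cell: Fixed steel cell under that cap, flange 104 mm across and 50 mm up, where the cap sits; origin: centre of the underside, on the cap's axis. x: to the engraved radial line on the flange. The cap's x starts 60 to 75 degrees anticlockwise of this x; in line (within 10 degrees) it lifts off freely, clearing the spigot inside after 25 mm. Firm stops about 12 degrees past that and 85 before.
- tray: Fixed empty white tray, 200 mm (its x) by 160 mm (its y), 25 mm high, walls and floor 4 mm thick; origin: centre of its underside on the bench.
- plain_cap (a joint): Turning of the other cell's cap (same size and bar, smooth rim, no engraved line). 0 at the start, positive clockwise from above, rad. Leave alone.
Not all that is in view belongs to the job. Leave any blue or green look-alike of the part that bears cap_grip alone.

How it is judged:
On the way:
1. the notched cap, still seated on its cell, is turned clockwise until its line meets the cell's line (within 17 degrees) (angle between the x axis of cap_grip and the x axis of cell, either way round below 0.3 rad and z of cap_grip in the frame of cell below 0.103 m and horizontal distance between cap_grip and cell below 0.01 m), for 0.1 s.
At the end, for the whole second after the job is handed in: The notched cap stands upright (within 10 degrees), grip bar up, on the tray's floor, inside its walls (x of cap_grip in the frame of tray between -0.08 and 0.08 m and y of cap_grip in the frame of tray between -0.06 and 0.06 m and z of cap_grip in the frame of tray between 0.042 and 0.056 m and angle between cap_grip's own z axis and vertical below 0.17 rad); the robot touches nothing.
It fails at once if the smooth-rimmed cap is turned by more than 0.2 rad (value of joint plain_cap above 0.2 rad or value of joint plain_cap below -0.2 rad).
It also fails if it takes over 45 s, if anything falls off the work surface, if the arm or the gripper's body presses on something with over 40 N, if the wrist force passes 120 N, or if a joint passes its speed limit or range.

## Working session

There is one attempt and no reset: what is moved stays moved. The work goes in short steps, Python scripts to look and compute and a tool call to move; the robot and the scene stay as the last step left them, time stands still between calls to the robot, and variables do not carry over. Pictures are saved under pics/ and viewed, and the job is handed in when it is done.

Besides the shell and the picture viewer there is one more tool, called after "Call:" as a command line: name --argument value ..., lists and objects as JSON in quotes. move_arm: Moves the arm, as the interface text tells. Its arguments: {"type":"object","properties":{"moves":{"type":"array"},"grip_force":{"type":"number"}},"required":["moves"]}

```bash
mkdir -p pics; ls; python3 - <<'E'
from bench import arm
import cv2
s=arm.sense(); print(s)
for n in ("top","side"):
    c=arm.capture(n); cv2.imwrite(f"pics/{n}0.png",c["image"][:,:,::-1]); print(n,c["camera_matrix"],c["k1"],c["R"],c["t"])
E
```

```text
pics
{'time_s': 0.0, 'qpos': array([ 9.91536956e-01,  5.28439019e-01,  1.43388817e+00,  2.80397882e-05,
        1.18138622e+00, -1.78499242e-01]), 'qvel': array([-1.72447723e-04, -4.38359856e-04,  4.87914089e-04,  3.29041409e-04,
       -2.72518841e-03,  4.18497082e-05]), 'joint_efforts': array([ 9.23877269e-04, -4.40032017e+01, -1.76599556e+01,  6.34270068e-02,
        5.80123113e-02, -1.58114563e-04]), 'ee_pos': array([0.24338839, 0.57488033, 0.2215928 ]), 'ee_rot': array([[-9.20760318e-01,  3.90126950e-01, -1.18261808e-03],
       [ 3.90128536e-01,  9.20758723e-01, -1.76059100e-03],
       [ 4.02051913e-04, -2.08245539e-03, -9.99997751e-01]]), 'contact_force': array([0.0248891 , 0.68648649, 0.38041272]), 'torque': array([ 0.03240746, -0.01676854, -0.01917308]), 'grip_width': 0.0870571357772946}
top [[481.56454123   0.         267.21250832]
 [  0.         481.56454123 206.91567742]
 [  0.           0.           1.        ]] -0.041403036885210444 [[-0.00793759 -0.99986099 -0.01466291]
 [-0.9878525   0.01011628 -0.15506481]
 [ 0.15519159  0.01325395 -0.98779548]] [-0.0395371   0.47608098  1.18633818]
side [[528.06175309   0.         272.67060266]
 [  0.         528.06175309 212.27553162]
 [  0.           0.           1.        ]] -0.1705268080635385 [[ 0.80762384 -0.58931916 -0.02113416]
 [-0.32089467 -0.40913253 -0.85418803]
 [ 0.4947427   0.69664446 -0.51953456]] [-0.39814226  0.20885924  1.02264405]
```

View pics/top0.png

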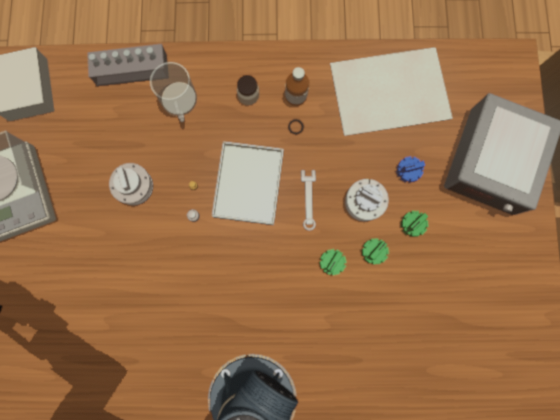

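View pics/side0.png

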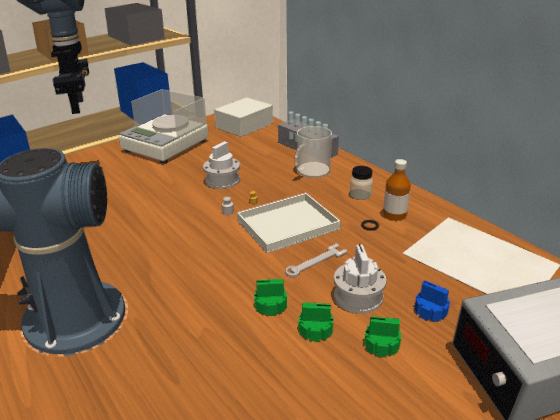

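The candidates in the top view are the left cell (130,183), the right cell (367,200), the blue look-alike (410,169) and the green look-alikes (333,262), (375,251) and (415,223). The right cell's cap looks notched, so I'll check it in a close crop.

```bash
python3 - <<'E'
import cv2,numpy as np
t=cv2.imread("pics/top0.png");s=cv2.imread("pics/side0.png")
f=lambda im,u,v,h:cv2.resize(im[v-h:v+h,u-h:u+h],(390,290*390//390+100),interpolation=cv2.INTER_CUBIC)
a=np.hstack([cv2.resize(t[170:230,337:397],(400,400),interpolation=2),cv2.resize(s[238:314,320:396],(400,400),interpolation=2)])
cv2.imwrite("pics/cropR.png",a)
a=np.hstack([cv2.resize(t[153:213,100:160],(400,400),interpolation=2),cv2.resize(s[130:206,184:260],(400,400),interpolation=2)])
cv2.imwrite("pics/cropL.png",a)
E
```

```text
(no output)
```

View pics/cropR.png

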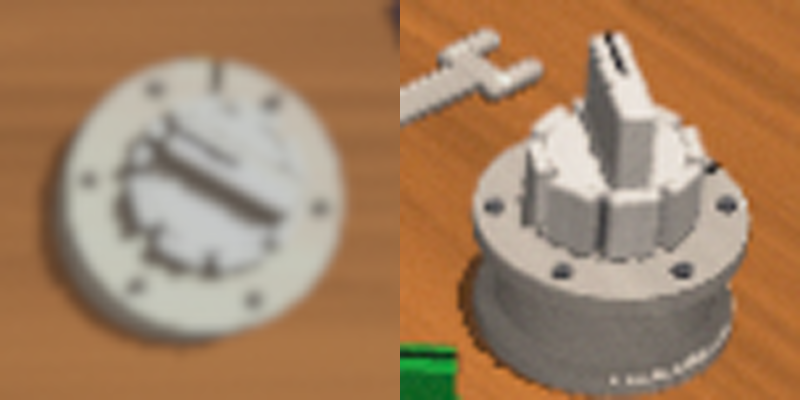

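View pics/cropL.png

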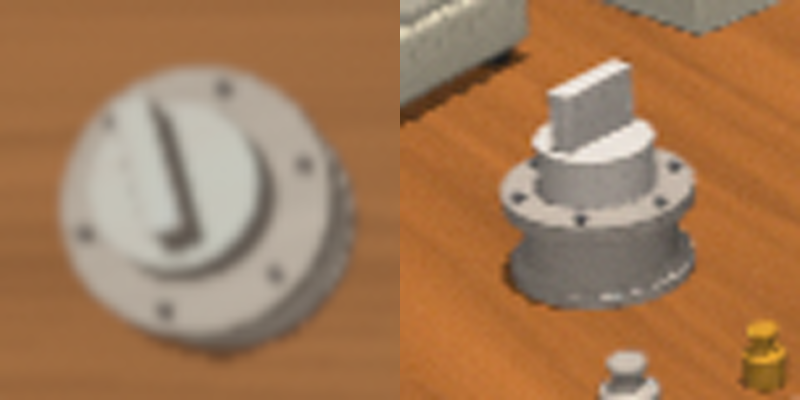

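Left crop (top): the right cell at about (367,200) has notches, a dark flange line at about (369,181), and an engraved bar half pointing up-left. The left cell is smooth and has no line. So the right cell is the target. Next I'll measure it.

```bash
cat > h.py <<'E'
from bench import arm
import cv2,numpy as np
def rays(c,uv):
    return cv2.undistortPoints(np.asarray(uv,np.float64).reshape(-1,1,2),c["camera_matrix"],np.array([c["k1"],0,0,0.]))[:,0]
def onplane(c,uv,z):
    r=rays(c,uv);d=np.c_[r,np.ones(len(r))]@c["R"];o=-c["R"].T@c["t"]
    return o+d*((z-o[2])/d[:,2])[:,None]
def project(c,X):
    return cv2.projectPoints(np.asarray(X,float).reshape(-1,3),cv2.Rodrigues(c["R"])[0],c["t"],c["camera_matrix"],np.array([c["k1"],0,0,0.]))[0][:,0]
def cloud(c):
    h,w=c["range_z"].shape;u,v=np.meshgrid(np.arange(w),np.arange(h));r=rays(c,np.c_[u.ravel(),v.ravel()])
    z=c["range_z"].ravel()[:,None];P=(np.c_[r,np.ones(len(r))]*z-c["t"])@c["R"];P[z[:,0]==0]=np.nan
    return P.reshape(h,w,3)
E
python3 - <<'E'
from h import *
c=arm.capture("top");P=cloud(c)
def show(u0,u1,v0,v1,lo,hi):
    m=np.zeros(P.shape[:2],bool);m[v0:v1,u0:u1]=True
    m&=(P[...,2]>lo)&(P[...,2]<hi);return m
m=show(337,397,170,230,.04,.06);q=P[m][:,:2].astype(np.float32);print("flange",m.sum(),cv2.minEnclosingCircle(q),np.median(P[m][:,2]))
m=show(337,397,170,230,.1,.125);q=P[m][:,:2].astype(np.float32);print("bar",m.sum(),cv2.minAreaRect(q),np.median(P[m][:,2]))
v,u=np.where(m);
m2=show(337,397,170,230,.07,.09);print("cap",m2.sum(),cv2.minEnclosingCircle(P[m2][:,:2].astype(np.float32)),np.median(P[m2][:,2]))
# flange line
g=cv2.cvtColor(c["image"],cv2.COLOR_RGB2GRAY)
print(g[176:192,362:376])
# tray
m=show(205,295,135,230,.018,.032);q=P[m][:,:2].astype(np.float32);print("tray",m.sum(),cv2.minAreaRect(q))
# colour masks: tray
hsv=cv2.cvtColor(c["image"],cv2.COLOR_RGB2HSV);w=((hsv[...,1]<60)&(hsv[...,2]>100)).astype(np.uint8);w[:, :205]=0;w[:,295:]=0;w[:135]=0;w[230:]=0
cs,_=cv2.findContours(w,0,1);k=max(cs,key=cv2.contourArea)[:,0]
print("trayc",cv2.minAreaRect(onplane(c,k,.025)[:,:2].astype(np.float32)))
w=((hsv[...,1]<75)&(hsv[...,2]>90)).astype(np.uint8);M=np.zeros_like(w);M[170:230,337:397]=1;w*=M
cs,_=cv2.findContours(w,0,1);k=max(cs,key=cv2.contourArea)[:,0]
print("flangec",cv2.minEnclosingCircle(onplane(c,k,.05)[:,:2].astype(np.float32)))
E
```

```text
flange 758 ((0.4928237497806549, -0.29487892985343933), 0.052188221365213394) 0.04990754418890764
bar 142 ((0.4928227961063385, -0.29555946588516235), (0.04992043226957321, 0.014874960295855999), 58.359676361083984) 0.11074862968241553
cap 349 ((0.49303898215293884, -0.2952086329460144), 0.0333641916513443) 0.07773524389212219
[[119 118 119 119 119 118 118 117 118 117 117 118 117 117]
 [119 119 119 119 121 121 121 118 118 118 118 117 118 117]
 [127 131 133 135 138 140 131 121 122 126 124 120 118 117]
 [154 163 168 169 171 168 148 125 136 150 148 138 131 124]
 [178 185 189 189 189 184 158 125 151 174 176 170 162 148]
 [186 190 191 192 192 186 159 127 158 184 189 188 184 175]
 [182 190 191 191 191 185 159 133 163 186 191 191 190 188]
 [178 189 191 191 190 183 162 149 169 186 190 191 191 189]
 [184 191 193 193 192 189 181 174 178 183 187 191 191 186]
 [187 192 195 195 196 195 193 187 179 176 185 193 193 181]
 [172 183 192 193 194 196 194 189 180 172 180 192 194 186]
 [144 164 182 188 192 196 195 193 189 184 186 194 197 194]
 [129 145 172 185 191 194 194 195 196 196 196 198 197 194]
 [128 133 154 171 183 190 191 190 192 196 198 198 198 194]
 [143 154 151 148 161 176 186 187 189 193 196 197 198 196]
 [153 176 174 164 152 152 166 178 186 191 192 193 197 198]]
tray 481 ((0.545458972454071, 0.006171651184558868), (0.16043467819690704, 0.20172196626663208), 81.92752075195312)
trayc ((0.5432467460632324, 0.006897479295730591), (0.1605987250804901, 0.20154884457588196), 81.98396301269531)
flangec ((0.4901261329650879, -0.2928929328918457), 0.05584084242582321)
```

```bash
python3 - <<'E'
from h import *
c=arm.capture("top")
X=onplane(c,[[369.0,179],[369.0,182]],.05);C=np.array([.4928,-.2952])
print(X,[np.degrees(np.arctan2(*(x[:2]-C)[::-1])) for x in X])
s=arm.sense();R=s["ee_rot"];p=s["ee_pos"]
print(np.degrees(np.arctan2(R[1,0],R[0,0])))
for z in(.2216,.082):print(R.T@(np.array([*C,z])-p))
E
```

```text
[[ 0.54255654 -0.30239861  0.05      ]
 [ 0.5348041  -0.30207576  0.05      ]] [np.float64(-8.232236558704061), np.float64(-9.296449980530655)]
157.03606678794569
[-0.56902615 -0.70408985  0.00112699]
[-0.56905933 -0.70390798  0.14072687]
```

Call:
move_arm --moves '[[[0.087,-0.364,-0.253,0,8],[0.087,-0.364,-0.253,0,8],[0.087,-0.364,-0.253,0,8],[0.087,-0.364,-0.253,0,8],[0.087,-0.364,-0.253,0,8],[0.087,-0.364,-0.253,0,8],[0.087,-0.364,-0.253,0,8],[0.087,-0.364,-0.253,0,8],[0.087,-0.364,-0.253,0,8],[0.087,-0.364,-0.253,0,8]]]' --grip_force 40

```text
time_s: 1.03
ee_pos: [0.4667, 0.2212, 0.2226]
ee_rot: [[-0.326, 0.945, 0.0], [0.945, 0.326, 0.0], [0.0, 0.0, -1.0]]
contact_force: [-0.3, 0.5, 0.8]
grip_width: 0.087
```

```bash
cat >> h.py <<'E'
def goto(x,y,z,yaw):
    s=arm.sense();R=s["ee_rot"];y0=np.degrees(np.arctan2(R[1,0],R[0,0]))
    print("t",s["time_s"],"pos",s["ee_pos"].round(4),"yaw",y0.round(2),"w",s["grip_width"].round(4),"F",s["contact_force"].round(1),"T",s["torque"].round(2),"q",s["qpos"].round(3))
    print("shift",(R.T@(np.array([x,y,z])-s["ee_pos"])).round(4),"turn",round((y0-yaw)/6,2))
E
python3 -c "
from h import *
goto(.4928,-.2952,.2216,58.4)"
```

```text
Traceback (most recent call last):
  File "h.py", line 16, in goto
    print("t",s["time_s"],"pos",s["ee_pos"].round(4),"yaw",y0.round(2),"w",s["grip_width"].round(4),"F",s["contact_force"].round(1),"T",s["torque"].round(2),"q",s["qpos"].round(3))
                                                                           ^^^^^^^^^^^^^^^^^^^^^
AttributeError: 'float' object has no attribute 'round'
```

Call:
move_arm --moves '[[[0.087,0,0,0,0],[0.087,0,0,0,0]]]'

```text
time_s: 1.2
ee_pos: [0.4674, 0.2211, 0.2224]
ee_rot: [[-0.321, 0.947, -0.0], [0.947, 0.321, 0.0], [0.0, 0.0, -1.0]]
contact_force: [-0.8, 0.3, -0.1]
grip_width: 0.0869
```

```bash
sed -i 's/s\["grip_width"\].round(4)/round(float(s["grip_width"]),4)/' h.py
python3 -c "
from h import *
goto(.4928,-.2952,.2216,58.4)"
```

```text
t 1.2 pos [0.4674 0.2211 0.2224] yaw 108.74 w 0.0869 F [-0.8  0.3 -0.1] T [-0.1   0.05 -0.07] q [ 0.225  0.383  1.701  0.     1.058 -0.102]
shift [-0.4971 -0.1418  0.0007] turn 8.39
```

Call:
move_arm --moves '[[[0.087,-0.497,-0.142,0,8.4],[0.087,-0.497,-0.142,0,8.4],[0.087,-0.497,-0.142,0,8.4],[0.087,-0.497,-0.142,0,8.4],[0.087,-0.497,-0.142,0,8.4],[0.087,-0.497,-0.142,0,8.4],[0.087,-0.497,-0.142,0,8.4],[0.087,-0.497,-0.142,0,8.4],[0.087,-0.497,-0.142,0,8.4],[0.087,-0.497,-0.142,0,8.4]]]'

```text
time_s: 2.03
ee_pos: [0.4884, -0.1929, 0.2225]
ee_rot: [[0.519, 0.855, -0.0], [0.855, -0.519, 0.001], [0.001, -0.001, -1.0]]
contact_force: [1.2, -0.1, -1.1]
grip_width: 0.0871
```

Call:
move_arm --moves '[[[0.087,0,0,0,0],[0.087,0,0,0,0]]]'

```text
time_s: 2.2
ee_pos: [0.4888, -0.1936, 0.2223]
ee_rot: [[0.522, 0.853, 0.0], [0.853, -0.522, 0.001], [0.001, -0.0, -1.0]]
contact_force: [0.1, 0.0, 0.3]
grip_width: 0.0871
```

```bash

python3 -c "
from h import *
goto(.4928,-.2952,.16,58.4)"
```

```text
t 2.2 pos [ 0.4888 -0.1936  0.2223] yaw 58.51 w 0.0871 F [0.1 0.  0.3] T [-0.02  0.1  -0.03] q [-5.900e-01  3.950e-01  1.680e+00  1.000e-03  1.067e+00 -4.100e-02]
shift [-0.0846  0.0564  0.0622] turn 0.02
```

Call:
move_arm --moves '[[[0.087,-0.085,0.056,0.0,0],[0.087,-0.085,0.056,0.0,0],[0.087,-0.085,0.056,0.0,0],[0.087,-0.085,0.056,0.03,0],[0.087,-0.085,0.056,0.06,0],[0.087,-0.085,0.056,0.06,0],[0.087,-0.085,0.056,0.06,0]]]'

```text
time_s: 2.78
ee_pos: [0.4913, -0.2915, 0.1612]
ee_rot: [[0.519, 0.855, -0.004], [0.855, -0.519, 0.004], [0.002, -0.006, -1.0]]
contact_force: [0.4, 0.3, 0.9]
grip_width: 0.0871
```

```bash

python3 - <<'E'
from h import *
goto(.4928,-.2952,.082,58.4)
c=arm.capture("wrist"); cv2.imwrite("pics/w1.png",c["image"][:,:,::-1]);print(c["R"],c["t"])
P=cloud(c);m=(P[...,2]>.1)&(P[...,2]<.125)&(np.hypot(P[...,0]-.4928,P[...,1]+.2952)<.04);print(m.sum(),cv2.minAreaRect(P[m][:,:2].astype(np.float32)))
E
```

```text
t 2.7833 pos [ 0.4913 -0.2915  0.1612] yaw 58.76 w 0.0871 F [0.4 0.3 0.9] T [-0.1   0.04  0.03] q [-7.310e-01  5.360e-01  1.625e+00  1.000e-03  9.860e-01 -1.860e-01]
shift [-0.0025  0.0037  0.0792] turn 0.06
[[ 0.85559899 -0.51759623 -0.00667208]
 [-0.49792845 -0.82647393  0.26269392]
 [-0.14148368 -0.22143844 -0.96485615]] [-0.56936739 -0.01243827  0.33506757]
1846 ((0.49139732122421265, -0.2945280373096466), (0.05204349756240845, 0.013665581122040749), 59.19135284423828)
```

View pics/w1.png

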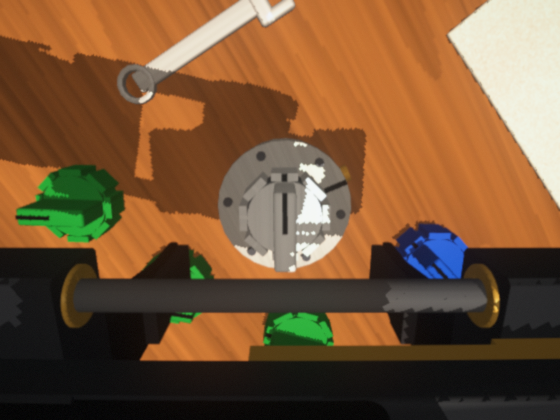

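The wrist view shows the notched cap at (285,215), its engraved bar half pointing up, with the flange line at (337,186). Blue and green look-alikes lie around it, lower than the finger tips.

```bash

python3 - <<'E'
from h import *
c=arm.capture("wrist")
X=onplane(c,[[327,191],[347,181]],.05)[:,:2];print(X,[np.degrees(np.arctan2(*(x-np.array([.4914,-.2945]))[::-1])) for x in X],np.degrees(np.arctan2(*(X[1]-X[0])[::-1])))
goto(.492,-.2949,.082,58.8)
E
```

```text
[[ 0.52789849 -0.30271759]
 [ 0.54483626 -0.30379226]] [np.float64(-12.68850163666989), np.float64(-9.864767361526866)] -3.6304453817842224
t 2.8833 pos [ 0.4931 -0.2937  0.1638] yaw 58.75 w 0.087 F [ 0.4 -0.6  0.3] T [-0.09  0.03 -0.03] q [-0.732  0.533  1.622  0.     0.985 -0.187]
shift [-0.0016 -0.0004  0.0818] turn -0.01
```

Call:
move_arm --moves '[[[0.087,-0.001,0,0.03,0],[0.087,-0.001,0,0.055,0],[0.087,-0.001,0,0.07,0],[0.087,-0.001,0,0.08,0],[0.087,-0.001,0,0.08,0],[0.01,-0.001,0,0.08,0],[0.01,-0.001,0,0.08,0],[0.01,-0.001,0,0.08,0],[0.01,-0.001,0,0.08,0],[0.01,-0.001,0,0.08,0]]]' --grip_force 40

```text
time_s: 3.72
ee_pos: [0.492, -0.296, 0.0835]
ee_rot: [[0.521, 0.854, 0.001], [0.854, -0.521, -0.001], [-0.0, 0.002, -1.0]]
contact_force: [-0.2, 0.4, -0.1]
grip_width: 0.0613
```

Call:
move_arm --moves '[[[0.01,0,0,0,0],[0.01,0,0,0,0],[0.01,0,0,0,0],[0.01,0,0,0,0]]]'

```text
time_s: 4.05
ee_pos: [0.4915, -0.2957, 0.0826]
ee_rot: [[0.521, 0.854, -0.0], [0.854, -0.521, 0.0], [-0.0, -0.0, -1.0]]
contact_force: [1.0, -0.1, 0.7]
grip_width: 0.0351
```

```bash

python3 - <<'E'
from h import *
goto(.492,-.2949,.082,-9)
E
```

```text
t 4.05 pos [ 0.4915 -0.2957  0.0826] yaw 58.63 w 0.0351 F [ 1.  -0.1  0.7] T [-0.1   0.09 -0.  ] q [-0.736  0.654  1.678 -0.     0.81  -0.189]
shift [0.0009 0.     0.0006] turn 11.27
```

Call:
move_arm --moves '[[[0.01,0,0,0,0],[0.01,0,0,0,0],[0.01,0,0,0,0],[0.01,0,0,0,0],[0.01,0,0,0,0],[0.01,0,0,0,0]]]'

```text
time_s: 4.55
ee_pos: [0.4916, -0.2957, 0.0825]
ee_rot: [[0.521, 0.854, 0.0], [0.854, -0.521, -0.0], [0.0, 0.0, -1.0]]
contact_force: [0.5, -0.3, -0.5]
grip_width: 0.0137
```

Call:
move_arm --moves '[[[0.01,0,0,0,0.5],[0.01,0,0,0,1.3],[0.01,0,0,0,2.2],[0.01,0,0,0,3.1],[0.01,0,0,0,4],[0.01,0,0,0,4.9],[0.01,0,0,0,5.7],[0.01,0,0,0,6],[0.01,0,0,0,6],[0.01,0,0,0,6]]]'

```text
time_s: 5.38
ee_pos: [0.4914, -0.2955, 0.0825]
ee_rot: [[0.923, 0.386, -0.0], [0.386, -0.923, 0.0], [-0.0, -0.0, -1.0]]
contact_force: [0.6, -0.0, 0.5]
grip_width: 0.0136
```

Call:
move_arm --moves '[[[0.01,0,0,0,0.5],[0.01,0,0,0,1.3],[0.01,0,0,0,2.2],[0.01,0,0,0,3.1],[0.01,0,0,0,4],[0.01,0,0,0,4.8],[0.01,0,0,0,5.2],[0.01,0,0,0,5.2],[0.01,0,0,0,5.2],[0.01,0,0,0,5.2]]]'

```text
time_s: 6.22
ee_pos: [0.4915, -0.2956, 0.0825]
ee_rot: [[0.989, -0.148, -0.0], [-0.148, -0.989, 0.0], [-0.0, -0.0, -1.0]]
contact_force: [0.0, -0.9, -0.2]
grip_width: 0.0139
```

```bash

python3 - <<'E'
from h import *
goto(.4916,-.2957,.0825,-9)
c=arm.capture("side"); cv2.imwrite("pics/s2.png",cv2.resize(c["image"][200:330,290:440,::-1],None,fx=4,fy=4,interpolation=2))
c=arm.capture("wrist"); cv2.imwrite("pics/w2.png",c["image"][:,:,::-1])
E
```

```text
t 6.2167 pos [ 0.4915 -0.2956  0.0825] yaw -8.49 w 0.0139 F [ 0.  -0.9 -0.2] T [-0.03  0.15 -0.02] q [-0.736  0.654  1.678  0.     0.81   0.983]
shift [0.0001 0.0001 0.    ] turn 0.09
```

View pics/s2.png

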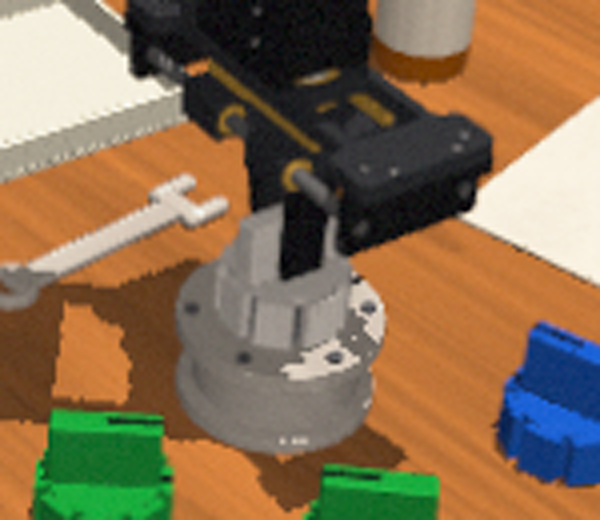

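View pics/w2.png

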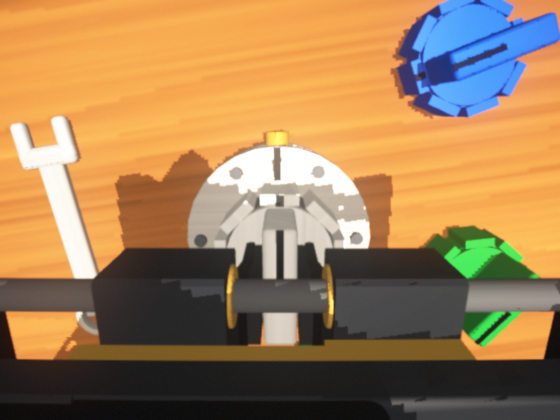

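The wrist view shows the flange line (277,163), the rim line and the bar line (281,240) all in line, so I'll lift.

Call:
move_arm --moves '[[[0.01,0,0,-0.01,0],[0.01,0,0,-0.02,0],[0.01,0,0,-0.03,0],[0.01,0,0,-0.045,0],[0.01,0,0,-0.06,0],[0.01,0,0,-0.075,0],[0.01,0,0,-0.08,0],[0.01,0,0,-0.08,0]]]'

```text
time_s: 6.98
ee_pos: [0.4926, -0.2965, 0.165]
ee_rot: [[0.989, -0.149, 0.004], [-0.149, -0.989, -0.003], [0.004, 0.003, -1.0]]
contact_force: [-0.2, -1.1, -1.6]
grip_width: 0.0138
```

```bash

python3 - <<'E'
from h import *
goto(.5445,.0065,.162,-8.5)
c=arm.capture("side"); cv2.imwrite("pics/s3.png",c["image"][:,:,::-1])
E
```

```text
t 6.9833 pos [ 0.4926 -0.2965  0.165 ] yaw -8.55 w 0.0138 F [-0.2 -1.1 -1.6] T [-0.    0.2   0.03] q [-0.736  0.532  1.621 -0.     0.984  0.984]
shift [ 0.0062 -0.3074  0.0021] turn -0.01
```

View pics/s3.png

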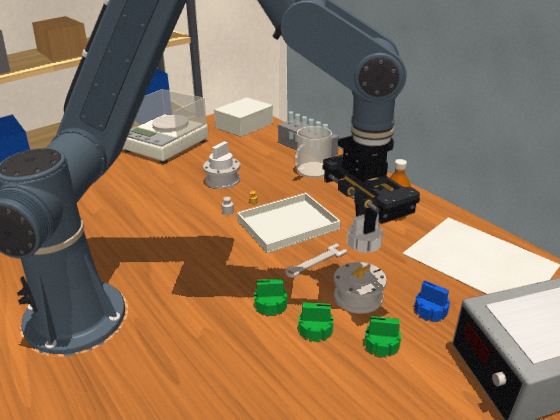

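The cap has come off its cell and is held at (366,235). Next I'll carry it to the tray.

Call:
move_arm --moves '[[[0.01,0.001,-0.03,0,0],[0.01,0.002,-0.065,0,0],[0.01,0.003,-0.1,0,0],[0.01,0.004,-0.135,0,0],[0.01,0.005,-0.17,0,0],[0.01,0.006,-0.205,0,0],[0.01,0.006,-0.24,0,0],[0.01,0.006,-0.275,0,0],[0.01,0.006,-0.3,0,0],[0.01,0.006,-0.307,0,0]]]'

```text
time_s: 7.87
ee_pos: [0.5422, 0.0111, 0.1616]
ee_rot: [[0.989, -0.145, -0.002], [-0.145, -0.989, 0.002], [-0.003, -0.001, -1.0]]
contact_force: [-0.5, -0.6, -1.5]
grip_width: 0.0138
```

Call:
move_arm --moves '[[[0.01,0,0,0,0],[0.01,0,0,0,0],[0.01,0,0,0,0]]]'

```text
time_s: 8.12
ee_pos: [0.543, 0.0058, 0.1622]
ee_rot: [[0.989, -0.15, -0.001], [-0.15, -0.989, -0.0], [-0.001, 0.001, -1.0]]
contact_force: [0.0, 0.0, -1.9]
grip_width: 0.0138
```

```bash

python3 - <<'E'
from h import *
goto(.5445,.0065,.0375,-8.5)
c=arm.capture("side"); cv2.imwrite("pics/s4.png",c["image"][:,:,::-1])
E
```

```text
t 8.1167 pos [0.543  0.0058 0.1622] yaw -8.62 w 0.0138 F [ 0.   0.  -1.9] T [-0.06  0.17 -0.03] q [-1.950e-01  5.000e-01  1.699e+00 -1.000e-03  9.430e-01  1.527e+00]
shift [ 0.0014 -0.001   0.1247] turn -0.02
```

View pics/s4.png

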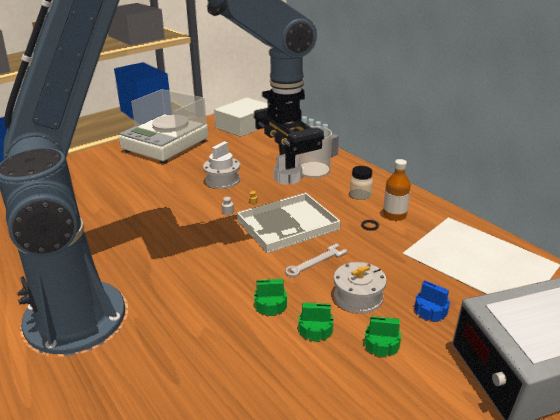

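The cap hangs upright over the tray at (288,172). Lowering it.

Call:
move_arm --moves '[[[0.01,0,0,0.02,0],[0.01,0,0,0.045,0],[0.01,0,0,0.07,0],[0.01,0,0,0.09,0],[0.01,0,0,0.105,0],[0.01,0,0,0.115,0],[0.01,0,0,0.12,0],[0.01,0,0,0.122,0],[0.01,0,0,0.124,0],[0.01,0,0,0.124,0]]]'

```text
time_s: 9.0
ee_pos: [0.5438, 0.0067, 0.039]
ee_rot: [[0.989, -0.149, 0.001], [-0.149, -0.989, -0.0], [0.001, 0.0, -1.0]]
contact_force: [-0.9, -0.1, -1.0]
grip_width: 0.0136
```

Call:
move_arm --moves '[[[0.01,0,0,0,0],[0.01,0,0,0,0]]]'

```text
time_s: 9.17
ee_pos: [0.5438, 0.007, 0.0393]
ee_rot: [[0.989, -0.149, 0.002], [-0.149, -0.989, -0.0], [0.002, 0.0, -1.0]]
contact_force: [0.1, -0.0, -1.0]
grip_width: 0.0137
```

```bash

python3 - <<'E'
from h import *
goto(.5445,.0065,.0365,-8.5)
c=arm.capture("side"); cv2.imwrite("pics/s5.png",cv2.resize(c["image"][130:260,200:370,::-1],None,fx=4,fy=4,interpolation=2))
E
```

```text
t 9.1667 pos [0.5438 0.007  0.0393] yaw -8.56 w 0.0137 F [ 0.1 -0.  -1. ] T [-0.05  0.16 -0.  ] q [-0.193  0.702  1.774 -0.     0.664  1.527]
shift [0.0008 0.0004 0.0028] turn -0.01
```

View pics/s5.png

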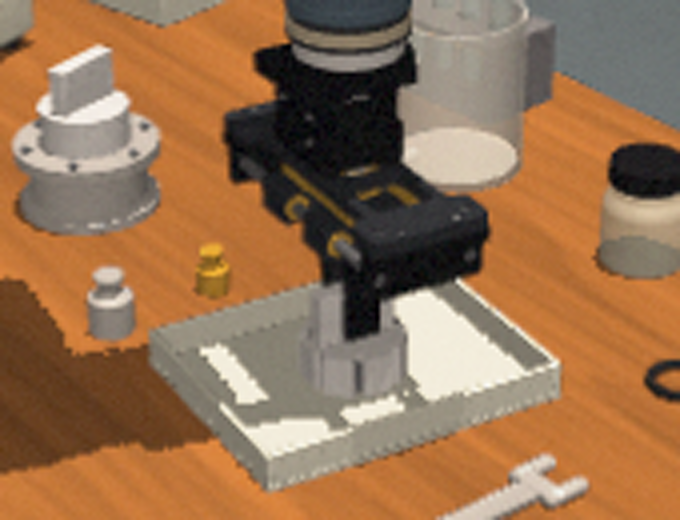

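Call:
move_arm --moves '[[[0.01,0,0,0.001,0],[0.01,0,0,0.002,0],[0.01,0,0,0.002,0]]]'

```text
time_s: 9.47
ee_pos: [0.5432, 0.0071, 0.0366]
ee_rot: [[0.989, -0.149, 0.0], [-0.149, -0.989, -0.0], [0.0, 0.0, -1.0]]
contact_force: [-0.1, -0.0, -1.8]
grip_width: 0.0136
```

Call:
move_arm --moves '[[[0.01,0,0,0.001,0],[0.01,0,0,0.001,0],[0.01,0,0,0.001,0]]]'

```text
time_s: 9.72
ee_pos: [0.5432, 0.0071, 0.0365]
ee_rot: [[0.989, -0.149, 0.0], [-0.149, -0.989, -0.0], [0.0, 0.0, -1.0]]
contact_force: [-1.4, -0.0, 5.5]
grip_width: 0.0137
```

Contact: 5.5 N upward. Releasing, opening partway and then retreating straight up.

Call:
move_arm --moves '[[[0.06,0,0,0,0],[0.06,0,0,0,0],[0.06,0,0,0,0],[0.06,0,0,0,0],[0.06,0,0,0,0],[0.06,0,0,0,0],[0.06,0,0,0,0]]]'

```text
time_s: 10.3
ee_pos: [0.5432, 0.0071, 0.0354]
ee_rot: [[0.989, -0.149, -0.0], [-0.149, -0.989, 0.0], [-0.0, 0.0, -1.0]]
contact_force: [-0.2, 0.5, -0.0]
grip_width: 0.0526
```

Call:
move_arm --moves '[[[0.06,0,0,-0.01,0],[0.06,0,0,-0.03,0],[0.06,0,0,-0.06,0],[0.06,0,0,-0.1,0],[0.06,0,0,-0.14,0],[0.06,0,0,-0.16,0],[0.06,0,0,-0.16,0],[0.06,0,0,-0.16,0]]]'

```text
time_s: 10.97
ee_pos: [0.5439, 0.007, 0.1975]
ee_rot: [[0.989, -0.149, 0.004], [-0.149, -0.989, -0.001], [0.004, 0.0, -1.0]]
contact_force: [0.4, -0.2, -0.2]
grip_width: 0.0599
```

```bash

python3 - <<'E'
from h import *
goto(.5445,.0065,.2,-8.5)
c=arm.capture("side"); cv2.imwrite("pics/s6.png",cv2.resize(c["image"][130:260,200:370,::-1],None,fx=4,fy=4,interpolation=2))
c=arm.capture("wrist");P=cloud(c)
d=np.hypot(P[...,0]-.5435,P[...,1]-.007)<.045
m=d&(P[...,2]>.058);print(m.sum(),cv2.minAreaRect(P[m][:,:2].astype(np.float32)),np.percentile(P[m][:,2],[5,50,95]))
m=d&(P[...,2]>.026)&(P[...,2]<.04);print(m.sum(),np.percentile(P[m][:,2],[5,50,95]))
E
```

```text
t 10.9667 pos [0.5439 0.007  0.1975] yaw -8.56 w 0.0599 F [ 0.4 -0.2 -0.2] T [ 0.01  0.19 -0.03] q [-0.193  0.45   1.666 -0.     1.021  1.528]
shift [ 0.0007  0.0004 -0.0025] turn -0.01
51608 ((0.5466768741607666, 0.006135944277048111), (0.08424386382102966, 0.057420358061790466), 81.4017562866211) [0.22136303 0.29801072 0.31032149]
2702 [0.0290252  0.03107873 0.03235921]
```

View pics/s6.png

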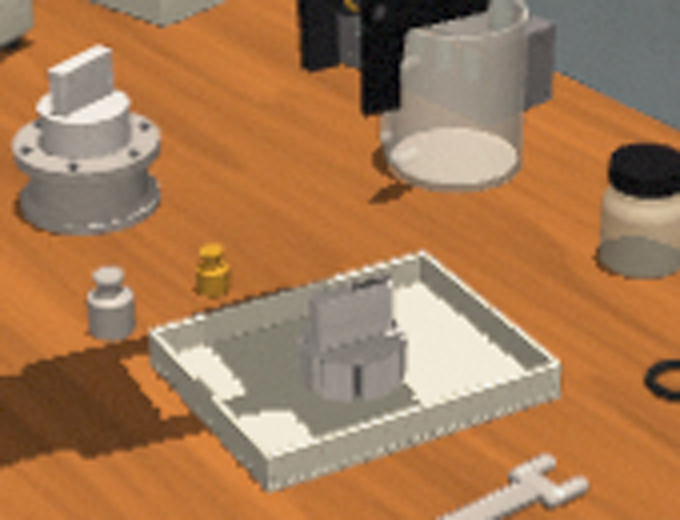

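The cap stands upright in the middle of the tray (crop at about (355,345)), with its disc top level at z≈0.031 m (0.032 expected). The gripper is clear, so I'll hand in.

```bash
python3 -c "
from bench import arm
print(arm.hand_in())"
```

```text
the job is handed in; nothing more can be done
None
```

I unscrewed the notched cap (the right-hand cell in the top view) and stood it upright in the white tray. The job was handed in at about 11 s, and no verdict was reported.

- **Turning:** I gripped the bar and turned the cap about 67° clockwise. The wrist picture then showed the bar, rim and flange lines all in line. The cap lifted straight off with no sign of resistance.
- **Placing:** I set the cap down at the tray's centre until I felt about 5.5 N of contact, then released it and backed off straight up.
- **Last checks:** The side picture shows the cap upright and inside the walls, with the gripper clear. Its disc top reads level at 0.029–0.032 m, against 0.032 m expected. The plain cap was not touched and looks unmoved in the picture.
- **Check that failed:** My depth check of the bar top after release gave no useful result, because its mask also caught the gripper. Uprightness therefore rests on the disc top's height and the side picture.
- **Readings that disagreed:** Separate readings of the flange line's direction ranged from -4° to -13°. I used about -9°, and the wrist picture confirmed the alignment.

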